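# Feel the end float of a ribbon spindle and leave it centred

### The job

The spindle of the ribbon dispenser slides a little way along its axis between two hidden stops. Take it by its black knob, gently push it in (towards the white housing) until you feel the stop, then gently pull it out until you feel the other stop, and leave the spindle exactly half-way between the two stops, with the knob released. Never force it hard against a stop, and leave the jars and the tin alone.

Things in the scene. Friction and masses are not known exactly. Their poses are not given: they have to be found in the camera images.
- dispenser: fixed ribbon dispenser on a dark wooden foot 235 x 90 x 12 mm; slim white bearing cheek (12 mm thick, 50 wide, top at 102 mm) in front, white housing behind. Origin on the counter surface, z up; the foot spans x = -80 to 155 mm, the cheek x = -62 to -50 mm. The spindle axis is this body's x axis, 75 mm above the counter; +x points from the knob to the housing (push in = +x, pull out = -x)
- knob_center (a point): centre of the black knob on the front end of the spindle, to be gripped: cylinder of 28 mm diameter, 36 mm long along the spindle axis, with a flange of 34 mm diameter, 4 mm thick, on its outer end; 75 mm above the counter; axes as the dispenser's. At the start it is 137 mm from the dispenser's origin, on the -x side, within 1 mm
- reel_center (a point): centre of the purple ribbon reel (70 mm across, 30 mm wide) on the spindle between cheek and housing. Knob, spindle and reel are one rigid part of about 0.5 kg that only slides along the dispenser's x axis and cannot turn; steady sliding friction about 2 N (under 4 N); it stays where it is left
- housing_center (a point): centre of the white closed housing (100 mm along x, 70 wide, top 112 mm above the counter) that hides both rigid stops. The float from stop to stop is 20 to 30 mm; its middle lies up to 10 mm either side of the start position; neither can be seen. 4 to 9 N beyond the friction, held half a second, is a clear touch; more than 18 N along the axis on a stop damages it
- honey_jar_center (a point): centre of the honey jar with a yellow lid, 54 mm across, 75 mm tall, standing loose beside the housing: leave alone
- cream_jar_center (a point): centre of the small jar with a white lid, 50 mm across, 60 mm tall, standing loose on the counter in front of the dispenser: leave alone
- red_tin_center (a point): centre of the round dark red tin, 69 mm across, 42 mm tall, standing loose on the counter in front of the dispenser: leave alone

How it is judged:
On the way, in this order (a step that is already met when the one before it is completed fails the run):
1. the spindle is pushed in (+x of the dispenser) and rests against its inner stop with more than 2 N for 0.2 s (contact force between spindle and stops_c0 above 2 N), for 0.2 s.
2. then it is pulled out (-x) and rests against its outer stop with more than 2 N for 0.2 s (contact force between spindle and stops_c1 above 2 N), for 0.2 s.
At the end, for the whole second after the job is handed in: the spindle stands at rest half-way between its two stops, within 2 mm, and is released (x of stops_c2 in the frame of knob_center between 0.23 and 0.234 m and linear speed of spindle below 0.003 m/s); the robot touches nothing.
It fails at once if the spindle is forced against a stop with more than 18 N along its axis (contact force between spindle and stops_c0 above 20.8 N or contact force between spindle and stops_c1 above 20.8 N).
It fails at once if the honey jar is shifted by more than 15 mm or knocked over (distance of honey_jar_center from where it was at the start of the episode above 0.015 m or angle between honey_jar_center's own z axis and vertical above 0.4 rad).
It fails at once if the cream jar is shifted by more than 15 mm or knocked over (distance of cream_jar_center from where it was at the start of the episode above 0.015 m or angle between cream_jar_center's own z axis and vertical above 0.4 rad).
It fails at once if the red tin is shifted by more than 15 mm or knocked over (distance of red_tin_center from where it was at the start of the episode above 0.015 m or angle between red_tin_center's own z axis and vertical above 0.4 rad).
It also fails if it takes over 69 s, if anything falls off the work surface, if the arm or the gripper's body presses on something with over 40 N, if the wrist force passes 120 N, or if a joint passes its speed limit or range.

### The arm

A 6-joint arm with a two-finger parallel gripper is mounted at the origin on a cart in front of the work surface, level with it; the furniture and walls round the work are solid. World frame = base frame: x ahead of the robot, y to its left, z up, the work surface at z = 0. Lengths are in m, angles in rad, forces in N, time in s.
With the tool pointing down it reaches from about 0.35 to 0.775 m from the base axis. Payload 5.5 kg.
Tool frame: the origin (TCP) lies at the very end of the fingers, on their centre line; the grasp point (between the pads) lies env.hold_point_z behind it (env.hold_point_z is the distance from the TCP to the grasp point, in m); z points along the fingers, y is the line along which they close (so a half turn about z gives the same grasp; the last joint's range is limited). The gripper opens to 85 mm and grips with 20 to 120 N. Pads are 22 mm wide; open, the fingers measure 114 mm over their backs; the gripper's body (76 mm by 85 mm) begins 54 mm behind the grasp point. The pads swing forward as they close: fully open they stand 13 mm farther back than shut.
Start: joints at [1.11, 0.313, 0.046, 1.304, 0, 1.431], TCP at [0.181, 0.546, 0.231] pointing down, gripper open.
Joint ranges: [-2.76, 2.76], [-0.86, 1.69], [-1.03, 1.26], [-2.2, 2.34], [-1.47, 1.5], [-3.14, 3.14]. Speed limits (rad/s): [2.57, 2.57, 3.14, 3.14, 3.14, 3.14].

### API

Orientations are given as a unit quaternion [w, x, y, z].
In Python, from workcell import env gives the robot as it stands.
- The arm moves only by the tool carry_out, never from a script. Its argument "steps" is a list of rows, each a list of 3 entries, a list of its own where there are three numbers: the turn, a rotation vector about the tool's x, y, z in degrees, then the shift along the tool's x, y, z in cm, then the closure in counts, from 0 (fully open) to 255 (shut). A call has exactly 8 rows; each row is the pose to reach, as a shift and turn from the pose commanded when the call began, along the tool's axes at that moment; what a row does not reach only later rows make up. A row lasts 1/8 s, in which the tool goes at most 62.5 mm and 10.7 degrees, less where a joint would pass 70% of its speed; a pose out of reach is approached as far as the arm can. A call with a gripper value outside its range is refused whole. The fingers move at their own pace and stop on an object; "force" is the grip in N (left out, the last holds). Time passes only in rows, so rows that repeat a pose let the fingers close, or fill a call up. It gives the time, the measured TCP pose, the force, the opening and the grip force at its end, in the units of the state.
- env.get_state(): the state, without advancing time (a new reading comes with each control period).
- env.read_camera(name): name is "side" or "top"; returns (picture, depth): 400x640x3 uint8, red, green, blue; 400x640 float32, m along the optical axis (not along the pixel's ray), 0 where there is no reading.
- env.get_calibration(name): a dict with "fx", "fy", "cx", "cy" (pixels), "D" ([k1, k2, p1, p2, k3] as OpenCV has them; the pictures are not rectified), "origin" and "orientation" of the camera in the world. Camera axes: x right, y up, looking along -z (the intrinsics and any distortion apply to the point x, -y, -z); pixel columns grow to the right and rows downward; lengths in m; the calibration is good to about 2 mm. A picture is of the moment at which its call begins. get_calibration takes no time and is no camera call.
- env.hand_in(): hands the job in; it is judged then, once.
The state is a dict: "clock": time; "joint_pos": joint angles; "qvel": joint speeds; "tau": joint torques, N m; "tcp_pos": TCP position; "orientation": TCP orientation; "wrist_force": force on the tool from outside, world axes, zero at the start; "ft_torque": the same for the moment, N m; "finger_gap": finger opening in m; "grip_force": force on a finger pad.
Only numpy, scipy, OpenCV 4.12 (cv2) and the standard library are available. Lean on these libraries where they do the work, as an engineer would, in place of code of your own. Each camera call takes 0.05 s, during which the arm holds its last target. There are 200 camera calls.

## Working session

There is one attempt and no reset: what is moved stays moved. The work goes in short steps, Python scripts to look and compute and a tool call to move; the robot and the scene stay as the last step left them, time stands still between calls to the robot, and variables do not carry over. Pictures are saved under pics/ and viewed, at most 10 in all, crops included, and the job is handed in when it is done.

Besides the shell and the picture viewer there is one more tool, called by a JSON object that holds its "op" and its "data", one argument or row to a line. carry_out: Moves the arm, as the interface text tells. Its arguments: {"type":"object","properties":{"steps":{"type":"array","items":{"type":"array"}},"force":{"type":"number"}},"required":["steps"]}

```bash
mkdir -p pics; ls; python3 - <<'E'
from workcell import env
import cv2,numpy as np
print(env.get_state(), env.hold_point_z)
for n in("top","side"):
    im,d=env.read_camera(n); cv2.imwrite(f"pics/{n}0.png",im[:,:,::-1]); np.save(n+"0.npy",d); print(n,env.get_calibration(n))
E
```

```text
pics
{'clock': 0.0, 'joint_pos': array([1.11034118e+00, 3.14024408e-01, 4.49716777e-02, 1.30362861e+00,
       6.70899002e-06, 1.43121146e+00]), 'qvel': array([ 0.00063631,  0.00213361, -0.00034181,  0.00017296,  0.00082643,
        0.00116966]), 'tau': array([-1.74557958e-03, -4.80626178e+01,  2.98532921e+01,  1.94789807e-02,
       -2.47535336e-04,  1.02920288e-05]), 'tcp_pos': array([0.18111324, 0.54517645, 0.23039225]), 'orientation': array([-2.81752700e-04,  1.59747708e-01,  9.87157425e-01, -8.99414924e-04]), 'wrist_force': array([-0.56138531, -0.36657232, -0.27689361]), 'ft_torque': array([ 0.05837961, -0.06967139,  0.02123428]), 'grip_force': 0.0, 'finger_gap': 0.08529461378024134} 0.0187
top {'fx': 368.85614992388327, 'fy': 368.85614992388327, 'cx': 326.91112360867896, 'cy': 198.16271102403468, 'D': array([-0.07335701,  0.        ,  0.        ,  0.        ,  0.        ]), 'origin': array([0.46910954, 0.24268604, 0.91286927]), 'orientation': array([ 0.71296311,  0.05045048, -0.04172832, -0.69813831])}
side {'fx': 401.3649149084585, 'fy': 401.3649149084585, 'cx': 318.4649872862995, 'cy': 195.28360670630252, 'D': array([-0.06912608,  0.        ,  0.        ,  0.        ,  0.        ]), 'origin': array([0.55858627, 0.89900105, 0.61110972]), 'orientation': array([-0.00155051, -0.0098973 ,  0.42212899,  0.90648042])}
```

View pics/top0.png

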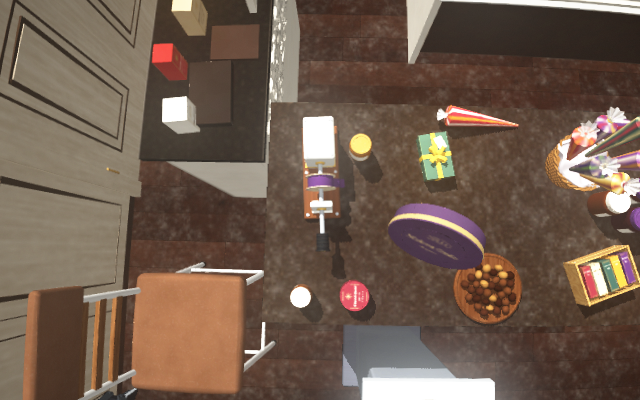

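View pics/side0.png

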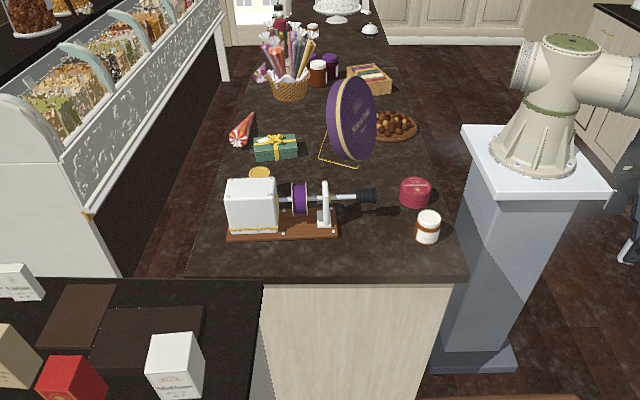

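The top view shows the dispenser with its white housing at (319,140), reel at (321,182), cheek at (321,207) and knob at (322,241). The cream jar is at (300,297), the tin at (354,296) and the honey jar at (360,147). In the side view the knob is at (366,195).

```bash
cat > h.py <<'E'
import numpy as np,cv2
from scipy.spatial.transform import Rotation as R
from workcell import env
def KD(c): return np.array([[c['fx'],0,c['cx']],[0,c['fy'],c['cy']],[0,0,1.]]),np.array(c['D'])
def rot(c): return R.from_quat(np.roll(c['orientation'],-1)).as_matrix()@np.diag([1,-1,-1])
def cloud(n,d):
    c=env.get_calibration(n);K,D=KD(c);v,u=np.mgrid[:400,:640]
    p=cv2.undistortPoints(np.stack([u,v],-1).reshape(-1,1,2).astype(float),K,D).reshape(400,640,2)
    P=np.dstack([p,np.ones((400,640))])*d[...,None]
    return P@rot(c).T+c['origin']
def proj(n,X):
    c=env.get_calibration(n);K,D=KD(c);M=rot(c).T
    return cv2.projectPoints(np.atleast_2d(X).astype(float),cv2.Rodrigues(M)[0],-M@c['origin'],K,D)[0].reshape(-1,2)
E
python3 - <<'E'
from h import *
T=cloud("top",np.load("top0.npy"));S=cloud("side",np.load("side0.npy"))
for u,v in[(319,140),(321,182),(321,207),(322,241),(322,236),(322,246),(300,297),(354,296),(360,147),(200,330),(430,390),(327,150),(311,150)]:print((u,v),T[v,u].round(3))
for u,v in[(366,195),(372,195),(360,196),(428,214),(415,186),(570,150),(570,60)]:print('s',(u,v),S[v,u].round(3))
st=env.get_state();print(proj("top",st['tcp_pos']),proj("side",st['tcp_pos']))
# housing top, dispenser axis
for n,P in(("T",T),("S",S)):
    m=(abs(P[...,2]-.112)<.006)&(P[...,0]>.45)&(P[...,1]>.2)&(P[...,1]<.4)
    m=m&(P[...,0]<.8)
    q=P[m][:,:2].astype(np.float32);print(n,len(q),cv2.minAreaRect(q),q.mean(0))
    k=(P[...,2]>.055)&(P[...,2]<.1)&(P[...,0]>.3)&(P[...,0]<.47)&(P[...,1]>.2)&(P[...,1]<.4)
    q=P[k];print(' knob',len(q),q.min(0).round(3),q.max(0).round(3),q.mean(0).round(3))
E
```

```text
(319, 140) [0.706 0.274 0.11 ]
(321, 182) [0.611 0.268 0.105]
(321, 207) [0.556 0.267 0.097]
(322, 241) [0.481 0.263 0.089]
(322, 236) [0.492 0.263 0.089]
(322, 246) [0.47  0.263 0.089]
(300, 297) [0.353 0.311 0.055]
(354, 296) [0.357 0.187 0.043]
(360, 147) [0.702 0.179 0.072]
(200, 330) [ 0.195  0.652 -0.274]
(430, 390) [ 0.132 -0.001  0.002]
(327, 150) [0.682 0.256 0.112]
(311, 150) [0.682 0.292 0.111]
s (366, 195) [0.478 0.273 0.085]
s (372, 195) [0.465 0.274 0.085]
s (360, 196) [0.49  0.274 0.083]
s (428, 214) [0.353 0.302 0.058]
s (415, 186) [0.357 0.188 0.039]
s (570, 150) [-0.078  0.039  0.038]
s (570, 60) [0.026 0.06  0.286]
[[161.10133322 400.84873106]] [[611.92825394 241.86341974]]
T 1350 ((0.6806710362434387, 0.2749188542366028), (0.16192282736301422, 0.07017939537763596), 3.571676015853882) [0.7076009 0.2764661]
 knob 397 [0.331 0.247 0.055] [0.47  0.331 0.095] [0.374 0.301 0.065]
S 1155 ((0.680217981338501, 0.27730074524879456), (0.1623375117778778, 0.0712074562907219), 3.276319980621338) [0.70951086 0.2839133 ]
 knob 395 [0.33  0.255 0.055] [0.47  0.336 0.093] [0.379 0.304 0.064]
```

```bash
cat >> h.py <<'E'
def plan(target,yaw):
    st=env.get_state();o=R.from_quat(np.roll(st['orientation'],-1))
    best=None
    for s in(0,np.pi):
        g=R.from_euler('z',yaw+s)*R.from_quat([1,0,0,0])
        r=(o.inv()*g).as_rotvec(degrees=True)
        if best is None or np.linalg.norm(r)<np.linalg.norm(best):best=r
    print("turn",best.round(2),"shift cm",(o.inv().apply(np.array(target)-st['tcp_pos'])*100).round(2))
E
python3 - <<'E'
from h import *
im=cv2.imread("pics/top0.png")
T=cloud("top",np.load("top0.npy"))
k=(T[...,2]>.078)&(im.max(2)<70)&(T[...,0]>.42)&(T[...,0]<.54)&(T[...,1]>.22)&(T[...,1]<.31)
q=T[k];print(len(q),q.min(0),q.max(0),q.mean(0))
m=(abs(T[...,2]-.112)<.004)&(T[...,0]>.64)&(T[...,1]>.2)&(T[...,1]<.4)
r=T[m];print(r.min(0),r.max(0),cv2.minAreaRect(r[:,:2].astype(np.float32)))
h=cv2.minAreaRect(r[:,:2].astype(np.float32))[0]; c=q.mean(0)
yaw=np.arctan2(h[1]-c[1],h[0]-c[0]);print("yaw",yaw,np.degrees(yaw))
xc=.479
plan([xc,c[1],.16],yaw)
E
```

```text
273 [0.46072383 0.24268604 0.07848325] [0.49914862 0.27588057 0.91286927] [0.47370859 0.25299723 0.46188911]
[0.66137576 0.24013448 0.10800167] [0.76288857 0.31184458 0.11596768] ((0.7115680575370789, 0.2768692672252655), (0.10004433244466782, 0.06907377392053604), 3.5096492767333984)
yaw 0.10002700585847342 5.731125273020887
turn [ -0.09  -0.03 -24.11] shift cm [-37.49 -18.33   7.07]
```

```bash
python3 - <<'E'
from h import *
plan([.481,.2627,.16],.0605)
E
```

```text
turn [ -0.09  -0.03 -21.85] shift cm [-37.37 -17.34   7.07]
```

{"op": "carry_out", "data": {
  "steps": [
    [[0,0,-4],[-5.4,-2.5,0],0],
    [[0,0,-8],[-10.7,-5,0],0],
    [[0,0,-12],[-16,-7.4,0],0],
    [[0,0,-15],[-21.4,-9.9,0],0],
    [[0,0,-18],[-26.7,-12.4,0],0],
    [[0,0,-21],[-32,-14.9,0],0],
    [[0,0,-21.8],[-37.4,-17.3,0],0],
    [[0,0,-21.8],[-37.4,-17.3,0],0]
  ],
  "force": 25
}}

```text
clock: 1.1
tcp_pos: [0.4843, 0.2606, 0.2305]
orientation: [-0.0, -0.027, 1.0, -0.0]
wrist_force: [-0.2, 0.2, -0.3]
finger_gap: 0.0855
grip_force: 0.0
```

```bash
python3 - <<'E'
from h import *
st=env.get_state();print(st['clock'],st['tcp_pos'],st['wrist_force'])
im,d=env.read_camera("side");S=cloud("side",d);T=cloud("top",np.load("top0.npy"))
im2,_=env.read_camera("top")
cv2.imwrite("pics/c.png",np.hstack([cv2.resize(im[100:250,280:450],None,fx=2.3,fy=2.3),cv2.resize(im2[170:320,250:420],None,fx=2.3,fy=2.3)])[:,:,::-1])
for v in range(187,204,3):print([tuple(S[v,u].round(3)) for u in (354,360,368,374,378)])
plan([.481,.2627,.056],.0605)
E
```

```text
1.1 [0.48430442 0.26063699 0.23047123] [-0.15898395  0.21456437 -0.3067866 ]
[(np.float64(0.491), np.float64(0.137), np.float64(-0.004)), (np.float64(0.476), np.float64(0.138), np.float64(-0.003)), (np.float64(0.457), np.float64(0.138), np.float64(-0.003)), (np.float64(0.443), np.float64(0.142), np.float64(-0.001)), (np.float64(0.433), np.float64(0.141), np.float64(-0.001))]
[(np.float64(0.491), np.float64(0.149), np.float64(-0.004)), (np.float64(0.489), np.float64(0.258), np.float64(0.086)), (np.float64(0.473), np.float64(0.26), np.float64(0.087)), (np.float64(0.461), np.float64(0.265), np.float64(0.091)), (np.float64(0.434), np.float64(0.151), np.float64(-0.002))]
[(np.float64(0.492), np.float64(0.163), np.float64(-0.002)), (np.float64(0.49), np.float64(0.27), np.float64(0.088)), (np.float64(0.473), np.float64(0.27), np.float64(0.087)), (np.float64(0.461), np.float64(0.271), np.float64(0.088)), (np.float64(0.435), np.float64(0.165), np.float64(0.0))]
[(np.float64(0.501), np.float64(0.269), np.float64(0.079)), (np.float64(0.49), np.float64(0.275), np.float64(0.084)), (np.float64(0.474), np.float64(0.275), np.float64(0.083)), (np.float64(0.461), np.float64(0.274), np.float64(0.083)), (np.float64(0.436), np.float64(0.175), np.float64(-0.001))]
[(np.float64(0.493), np.float64(0.184), np.float64(-0.002)), (np.float64(0.49), np.float64(0.279), np.float64(0.079)), (np.float64(0.473), np.float64(0.276), np.float64(0.077)), (np.float64(0.461), np.float64(0.277), np.float64(0.078)), (np.float64(0.437), np.float64(0.185), np.float64(-0.001))]
[(np.float64(0.494), np.float64(0.195), np.float64(-0.002)), (np.float64(0.489), np.float64(0.279), np.float64(0.071)), (np.float64(0.473), np.float64(0.274), np.float64(0.067)), (np.float64(0.461), np.float64(0.279), np.float64(0.071)), (np.float64(0.438), np.float64(0.195), np.float64(-0.002))]
turn [ 0.   -0.1  -0.15] shift cm [ 0.02 -0.03 17.47]
```

View pics/c.png

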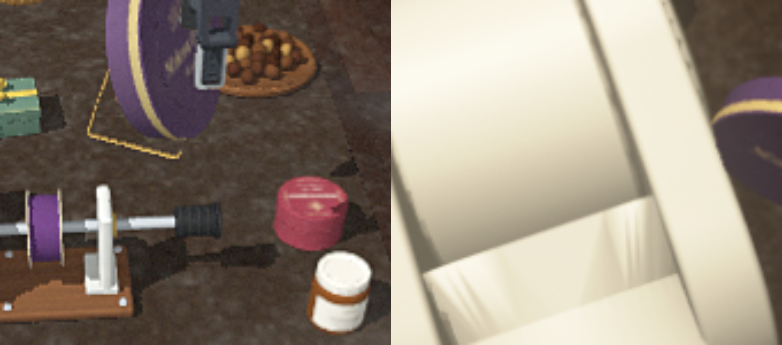

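The side crop shows the gripper straight above the knob (crop pixel 198,220) with the cheek clear of it. Next I descend and grip.

{"op": "carry_out", "data": {
  "steps": [
    [[0,0,0],[0.2,0,4],0],
    [[0,0,0],[0.2,0,8],0],
    [[0,0,0],[0.2,0,12],0],
    [[0,0,0],[0.2,0,15],0],
    [[0,0,0],[0.2,0,16.5],0],
    [[0,0,0],[0.2,0,17.4],0],
    [[0,0,0],[0.2,0,17.4],0],
    [[0,0,0],[0.2,0,17.4],0]
  ],
  "force": 25
}}

```text
clock: 2.2
tcp_pos: [0.4805, 0.2639, 0.0584]
orientation: [0.001, -0.03, 1.0, 0.0]
wrist_force: [-1.2, -0.4, -0.4]
finger_gap: 0.0854
grip_force: 0.0
```

{"op": "carry_out", "data": {
  "steps": [
    [[0,0,0],[0,0,0],60],
    [[0,0,0],[0,0,0],100],
    [[0,0,0],[0,0,0],140],
    [[0,0,0],[0,0,0],180],
    [[0,0,0],[0,0,0],220],
    [[0,0,0],[0,0,0],255],
    [[0,0,0],[0,0,0],255],
    [[0,0,0],[0,0,0],255]
  ],
  "force": 25
}}

```text
clock: 3.2
tcp_pos: [0.4799, 0.2626, 0.0576]
orientation: [0.0, -0.03, 1.0, -0.001]
wrist_force: [-0.4, -5.7, 4.4]
finger_gap: 0.0272
grip_force: 24.8
```

```bash
cat >> h.py <<'E'
def s():
    a=np.array([np.cos(.0605),np.sin(.0605),0]);st=env.get_state()
    print(round(st['clock'],2),st['tcp_pos'].round(4),"ax mm",round(st['tcp_pos']@a*1000,2),"F",st['wrist_force'].round(1),"Fax",round(st['wrist_force']@a,2),st['finger_gap'],st['grip_force'])
E
python3 - <<'E'
from h import *
s()
im,d=env.read_camera("side")
cv2.imwrite("pics/d.png",cv2.resize(im[100:250,280:450],None,fx=4,fy=4)[:,:,::-1])
E
```

```text
3.2 [0.4799 0.2626 0.0576] ax mm 494.87 F [-0.4 -5.7  4.4] Fax -0.75 0.02719288933663938 24.792021811008453
```

View pics/d.png

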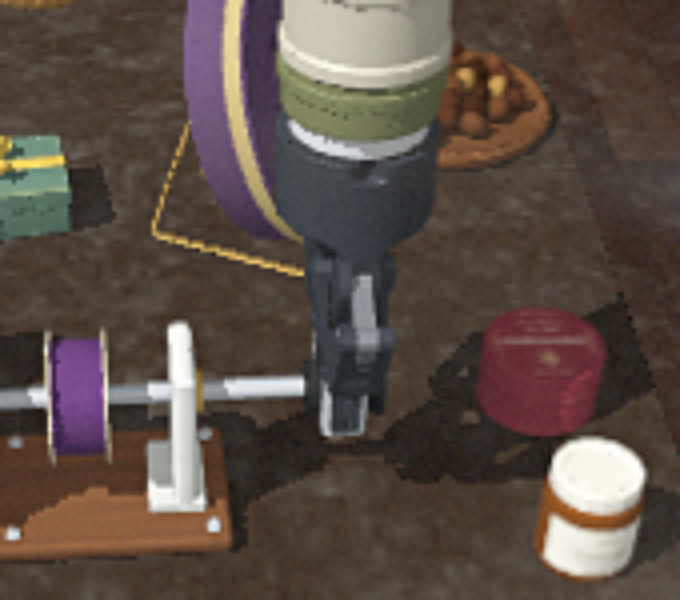

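The picture shows the fingers closed on the knob at about (345,400), with both jars clear. I'll push in 2 mm at a time.

{"op": "carry_out", "data": {
  "steps": [
    [[0,0,0],[-0.03,0,0],255],
    [[0,0,0],[-0.06,0,0],255],
    [[0,0,0],[-0.09,0,0],255],
    [[0,0,0],[-0.12,0,0],255],
    [[0,0,0],[-0.15,0,0],255],
    [[0,0,0],[-0.18,0,0],255],
    [[0,0,0],[-0.2,0,0],255],
    [[0,0,0],[-0.2,0,0],255]
  ]
}}

```text
clock: 4.25
tcp_pos: [0.4814, 0.2626, 0.0576]
orientation: [-0.0, -0.03, 1.0, -0.001]
wrist_force: [-2.0, -5.0, 4.7]
finger_gap: 0.0273
grip_force: 24.9
```

{"op": "carry_out", "data": {
  "steps": [
    [[0,0,0],[-0.03,0,0],255],
    [[0,0,0],[-0.06,0,0],255],
    [[0,0,0],[-0.09,0,0],255],
    [[0,0,0],[-0.12,0,0],255],
    [[0,0,0],[-0.15,0,0],255],
    [[0,0,0],[-0.18,0,0],255],
    [[0,0,0],[-0.2,0,0],255],
    [[0,0,0],[-0.2,0,0],255]
  ]
}}

```text
clock: 5.25
tcp_pos: [0.4834, 0.2628, 0.0576]
orientation: [-0.0, -0.03, 1.0, -0.001]
wrist_force: [-2.1, -4.9, 6.3]
finger_gap: 0.0276
grip_force: 24.9
```

```bash
python3 -c "
from h import *
s()"
```

```text
5.25 [0.4834 0.2628 0.0576] ax mm 498.38 F [-2.1 -4.9  6.3] Fax -2.38 0.02758506850193848 24.89720642566681
```

{"op": "carry_out", "data": {
  "steps": [
    [[0,0,0],[-0.03,0,0],255],
    [[0,0,0],[-0.06,0,0],255],
    [[0,0,0],[-0.09,0,0],255],
    [[0,0,0],[-0.12,0,0],255],
    [[0,0,0],[-0.15,0,0],255],
    [[0,0,0],[-0.18,0,0],255],
    [[0,0,0],[-0.2,0,0],255],
    [[0,0,0],[-0.2,0,0],255]
  ]
}}

```text
clock: 6.25
tcp_pos: [0.484, 0.2628, 0.0575]
orientation: [-0.001, -0.03, 1.0, -0.001]
wrist_force: [-5.9, -5.1, 8.6]
finger_gap: 0.0272
grip_force: 25.1
```

That is the inner stop: the force has risen about 4 N above friction. I'll add a little more and hold.

{"op": "carry_out", "data": {
  "steps": [
    [[0,0,0],[-0.03,0,0],255],
    [[0,0,0],[-0.06,0,0],255],
    [[0,0,0],[-0.06,0,0],255],
    [[0,0,0],[-0.06,0,0],255],
    [[0,0,0],[-0.06,0,0],255],
    [[0,0,0],[-0.06,0,0],255],
    [[0,0,0],[-0.06,0,0],255],
    [[0,0,0],[-0.06,0,0],255]
  ]
}}

```text
clock: 7.25
tcp_pos: [0.484, 0.2628, 0.0575]
orientation: [-0.002, -0.03, 1.0, -0.001]
wrist_force: [-8.4, -5.3, 10.8]
finger_gap: 0.0268
grip_force: 25.2
```

```bash
python3 -c "
from h import *
s();print(env.get_state()['orientation'])"
```

```text
7.25 [0.484  0.2628 0.0575] ax mm 499.02 F [-8.4 -5.3 10.8] Fax -8.71 0.02683301661847495 25.23275524377823
[-1.87419586e-03 -2.97684922e-02  9.99554641e-01 -9.18402323e-04]
```

Inner stop found at an axial position of 499.0 mm, with about 6 N beyond friction. Now I pull out, with 18 mm certain to be free.

{"op": "carry_out", "data": {
  "steps": [
    [[0,0,0],[0.2,0,0],255],
    [[0,0,0],[0.45,0,0],255],
    [[0,0,0],[0.7,0,0],255],
    [[0,0,0],[1.0,0,0],255],
    [[0,0,0],[1.3,0,0],255],
    [[0,0,0],[1.55,0,0],255],
    [[0,0,0],[1.75,0,0],255],
    [[0,0,0],[1.8,0,0],255]
  ]
}}

```text
clock: 8.25
tcp_pos: [0.4693, 0.262, 0.0576]
orientation: [0.001, -0.029, 1.0, -0.001]
wrist_force: [2.1, -6.3, 2.0]
finger_gap: 0.0271
grip_force: 24.6
```

{"op": "carry_out", "data": {
  "steps": [
    [[0,0,0],[0.03,0,0],255],
    [[0,0,0],[0.06,0,0],255],
    [[0,0,0],[0.09,0,0],255],
    [[0,0,0],[0.12,0,0],255],
    [[0,0,0],[0.15,0,0],255],
    [[0,0,0],[0.18,0,0],255],
    [[0,0,0],[0.2,0,0],255],
    [[0,0,0],[0.2,0,0],255]
  ]
}}

```text
clock: 9.25
tcp_pos: [0.4674, 0.2618, 0.0576]
orientation: [0.001, -0.029, 1.0, -0.001]
wrist_force: [3.2, -6.5, 2.2]
finger_gap: 0.0269
grip_force: 24.6
```

```bash
python3 -c "
from h import *
s()"
```

```text
9.25 [0.4674 0.2618 0.0576] ax mm 482.4 F [ 3.2 -6.5  2.2] Fax 2.85 0.026893830393760625 24.62372750043869
```

{"op": "carry_out", "data": {
  "steps": [
    [[0,0,0],[0.03,0,0],255],
    [[0,0,0],[0.06,0,0],255],
    [[0,0,0],[0.09,0,0],255],
    [[0,0,0],[0.12,0,0],255],
    [[0,0,0],[0.15,0,0],255],
    [[0,0,0],[0.18,0,0],255],
    [[0,0,0],[0.2,0,0],255],
    [[0,0,0],[0.2,0,0],255]
  ]
}}

```text
clock: 10.25
tcp_pos: [0.4655, 0.2617, 0.0576]
orientation: [0.001, -0.029, 1.0, -0.001]
wrist_force: [1.8, -6.4, 1.8]
finger_gap: 0.0271
grip_force: 24.6
```

{"op": "carry_out", "data": {
  "steps": [
    [[0,0,0],[0.03,0,0],255],
    [[0,0,0],[0.06,0,0],255],
    [[0,0,0],[0.09,0,0],255],
    [[0,0,0],[0.12,0,0],255],
    [[0,0,0],[0.15,0,0],255],
    [[0,0,0],[0.18,0,0],255],
    [[0,0,0],[0.2,0,0],255],
    [[0,0,0],[0.2,0,0],255]
  ]
}}

```text
clock: 11.25
tcp_pos: [0.4635, 0.2616, 0.0576]
orientation: [0.001, -0.029, 1.0, -0.001]
wrist_force: [1.9, -6.2, 2.1]
finger_gap: 0.0273
grip_force: 24.6
```

{"op": "carry_out", "data": {
  "steps": [
    [[0,0,0],[0.03,0,0],255],
    [[0,0,0],[0.06,0,0],255],
    [[0,0,0],[0.09,0,0],255],
    [[0,0,0],[0.12,0,0],255],
    [[0,0,0],[0.15,0,0],255],
    [[0,0,0],[0.18,0,0],255],
    [[0,0,0],[0.2,0,0],255],
    [[0,0,0],[0.2,0,0],255]
  ]
}}

```text
clock: 12.25
tcp_pos: [0.4615, 0.2615, 0.0576]
orientation: [0.001, -0.029, 1.0, -0.001]
wrist_force: [2.1, -5.5, 2.7]
finger_gap: 0.0271
grip_force: 24.6
```

{"op": "carry_out", "data": {
  "steps": [
    [[0,0,0],[0.03,0,0],255],
    [[0,0,0],[0.06,0,0],255],
    [[0,0,0],[0.09,0,0],255],
    [[0,0,0],[0.12,0,0],255],
    [[0,0,0],[0.15,0,0],255],
    [[0,0,0],[0.18,0,0],255],
    [[0,0,0],[0.2,0,0],255],
    [[0,0,0],[0.2,0,0],255]
  ]
}}

```text
clock: 13.25
tcp_pos: [0.4601, 0.2614, 0.0576]
orientation: [0.002, -0.029, 1.0, -0.001]
wrist_force: [3.6, -4.5, 0.7]
finger_gap: 0.0271
grip_force: 24.6
```

{"op": "carry_out", "data": {
  "steps": [
    [[0,0,0],[0.03,0,0],255],
    [[0,0,0],[0.06,0,0],255],
    [[0,0,0],[0.09,0,0],255],
    [[0,0,0],[0.1,0,0],255],
    [[0,0,0],[0.1,0,0],255],
    [[0,0,0],[0.1,0,0],255],
    [[0,0,0],[0.1,0,0],255],
    [[0,0,0],[0.1,0,0],255]
  ]
}}

```text
clock: 14.25
tcp_pos: [0.46, 0.2614, 0.0577]
orientation: [0.002, -0.029, 1.0, -0.001]
wrist_force: [5.8, -5.3, -0.9]
finger_gap: 0.0273
grip_force: 24.7
```

```bash
python3 -c "
from h import *
s()"
```

```text
14.25 [0.46   0.2614 0.0577] ax mm 474.98 F [ 5.8 -5.3 -0.9] Fax 5.5 0.02733192767370595 24.679129421710968
```

{"op": "carry_out", "data": {
  "steps": [
    [[0,0,0],[0.03,0,0],255],
    [[0,0,0],[0.06,0,0],255],
    [[0,0,0],[0.08,0,0],255],
    [[0,0,0],[0.08,0,0],255],
    [[0,0,0],[0.08,0,0],255],
    [[0,0,0],[0.08,0,0],255],
    [[0,0,0],[0.08,0,0],255],
    [[0,0,0],[0.08,0,0],255]
  ]
}}

```text
clock: 15.25
tcp_pos: [0.4599, 0.2614, 0.0577]
orientation: [0.003, -0.029, 1.0, -0.001]
wrist_force: [8.6, -5.9, -3.6]
finger_gap: 0.0272
grip_force: 24.8
```

```bash
python3 -c "
from h import *
s()
im,d=env.read_camera('side');cv2.imwrite('pics/out.png',im[:,:,::-1])"
```

```text
15.25 [0.4599 0.2614 0.0577] ax mm 474.87 F [ 8.6 -5.9 -3.6] Fax 8.19 0.02723589025328499 24.805273711681366
```

The outer stop is at 474.9 and the inner at 499.0, so the middle is 486.95. Moving back there.

{"op": "carry_out", "data": {
  "steps": [
    [[0,0,0],[-0.2,0,0],255],
    [[0,0,0],[-0.45,0,0],255],
    [[0,0,0],[-0.7,0,0],255],
    [[0,0,0],[-0.95,0,0],255],
    [[0,0,0],[-1.2,0,0],255],
    [[0,0,0],[-1.35,0,0],255],
    [[0,0,0],[-1.4,0,0],255],
    [[0,0,0],[-1.4,0,0],255]
  ]
}}

```text
clock: 16.3
tcp_pos: [0.4703, 0.262, 0.0576]
orientation: [-0.0, -0.03, 1.0, -0.001]
wrist_force: [-1.1, -5.5, 5.5]
finger_gap: 0.0271
grip_force: 25.5
```

```bash
python3 -c "
from h import *
s()"
```

```text
16.3 [0.4703 0.262  0.0576] ax mm 485.32 F [-1.1 -5.5  5.5] Fax -1.46 0.027100392737938784 25.50307184457779
```

{"op": "carry_out", "data": {
  "steps": [
    [[0,0,0],[-0.04,0,0],255],
    [[0,0,0],[-0.08,0,0],255],
    [[0,0,0],[-0.12,0,0],255],
    [[0,0,0],[-0.16,0,0],255],
    [[0,0,0],[-0.16,0,0],255],
    [[0,0,0],[-0.16,0,0],255],
    [[0,0,0],[-0.16,0,0],255],
    [[0,0,0],[-0.16,0,0],255]
  ]
}}

```text
clock: 17.3
tcp_pos: [0.4718, 0.2621, 0.0576]
orientation: [-0.0, -0.03, 1.0, -0.001]
wrist_force: [-1.7, -4.8, 5.1]
finger_gap: 0.0275
grip_force: 25.5
```

```bash
python3 -c "
from h import *
s()"
```

```text
17.3 [0.4718 0.2621 0.0576] ax mm 486.82 F [-1.7 -4.8  5.1] Fax -2.01 0.027549972401792838 25.509737133979797
```

At 486.8. I'll ease off the axial preload and open.

{"op": "carry_out", "data": {
  "steps": [
    [[0,0,0],[0.02,0,0],255],
    [[0,0,0],[0.04,0,0],255],
    [[0,0,0],[0.04,0,0],150],
    [[0,0,0],[0.04,0,0],100],
    [[0,0,0],[0.04,0,0],50],
    [[0,0,0],[0.04,0,0],0],
    [[0,0,0],[0.04,0,0],0],
    [[0,0,0],[0.04,0,0],0]
  ]
}}

```text
clock: 18.3
tcp_pos: [0.4717, 0.2631, 0.0573]
orientation: [0.0, -0.03, 1.0, 0.0]
wrist_force: [0.2, 0.0, -0.5]
finger_gap: 0.0853
grip_force: 0.0
```

{"op": "carry_out", "data": {
  "steps": [
    [[0,0,0],[0,0,0],0],
    [[0,0,0],[0,0,-1],0],
    [[0,0,0],[0,0,-3],0],
    [[0,0,0],[0,0,-6],0],
    [[0,0,0],[0,0,-10],0],
    [[0,0,0],[0,0,-14],0],
    [[0,0,0],[0,0,-17],0],
    [[0,0,0],[0,0,-17],0]
  ]
}}

```text
clock: 19.3
tcp_pos: [0.4733, 0.2636, 0.2308]
orientation: [0.003, -0.03, 1.0, 0.001]
wrist_force: [-0.4, 0.0, -0.1]
finger_gap: 0.0851
grip_force: 0.0
```

```bash
python3 - <<'E'
from h import *
s()
im,d=env.read_camera('side');cv2.imwrite('pics/end.png',cv2.resize(im[100:250,280:450],None,fx=4,fy=4)[:,:,::-1])
S=cloud('side',d);S0=cloud('side',np.load('side0.npy'))
i0=cv2.imread('pics/side0.png')[:,:,::-1]
for n,I,P in(("start",i0,S0),("end",im,S)):
    k=(I.max(2)<70)&(P[...,2]>.062)&(P[...,2]<.1)&(P[...,0]>.4)&(P[...,0]<.53)&(P[...,1]>.22)&(P[...,1]<.31)
    print(n,k.sum(),np.percentile(P[k][:,0],[2,50,98]).round(4))
E
```

```text
19.3 [0.4733 0.2636 0.2308] ax mm 488.4 F [-0.4  0.  -0.1] Fax -0.44 0.08512577304868925 0.0
start 275 [0.4579 0.4772 0.4975]
end 273 [0.4499 0.4692 0.4895]
```

View pics/end.png

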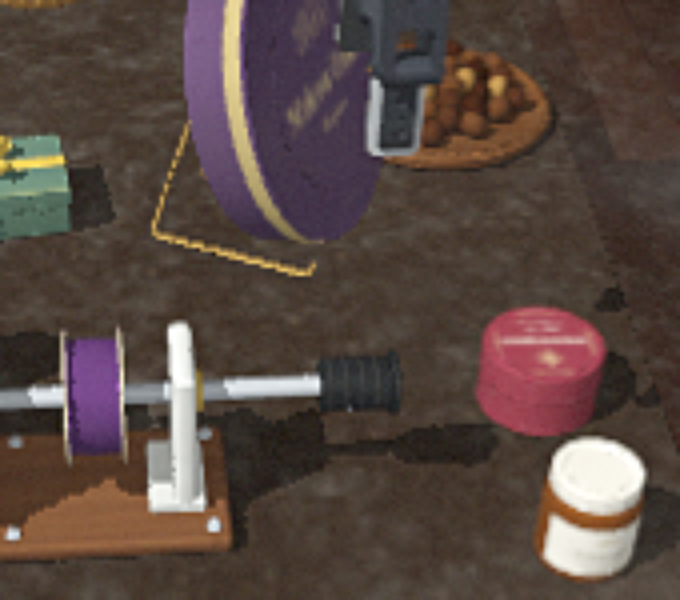

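The knob is free at about (360,383) and the jar and tin have not moved. The camera measures a shift of −8.0 mm, which matches the arm's −8.05 mm. Handing in.

```bash
python3 -c "
from workcell import env
print(env.hand_in())"
```

```text
the job is handed in; nothing more can be done
None
```

Job handed in, verdict not shown: I touched both stops at about 6 N beyond friction, found them 24.1 mm apart, left the spindle about 0.1 mm from the middle with the knob released, and did not touch the jars or the tin.

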